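Close the lap hood and press the two-button start

TASK

Get the small lap machine ready to run: push its sliding hood all the way to the right, fully home over the disc. Then press the two round buttons fully down together, one under each fingertip, hold both down for at least two seconds and let them come up again. Leave the square key between them unpressed, press no button before the hood is home, and leave the other things on the bench where they are.

Things in the scene. Friction and masses are not known exactly. Their poses are not given: they have to be found in the camera images.
- lap_machine: Fixed low grey machine, 180 (x) x 240 (y) x 50 mm high, flat top. Origin: centre of its underside, on the bench. Own +x points to its rear, +y to its left, z up; it may stand turned. On top: in front a control plate with two round buttons and a square key, behind them an 84 mm disc, the sliding hood, and two guide bars along y at x = -11 and +77 mm (9 mm high, to y = +94).
- hood (a joint): How far the hood stands open, in m: 0 = fully home over the disc (end stop), up to 0.08 = fully open. It grows as the hood moves along the machine's own +y (left). It starts 0.04 to 0.075 open, is free of springs, stays where it is left and slides with about 2 N of friction.
- hood_face (a point): Centre of the left side face of the hood, the upright face to push towards the machine's own -y. The hood is a closed metal box 100 x 100 x 34 mm with a 2 mm flange round its foot; its underside is 6 mm, its top 40 mm and this point 24 mm above the machine's top. The point moves with the hood. The machine's top left of it is free, but for the guide bars.
- left_button_top (a point): Centre of the top of the left round button (machine's own x = -58, y = +33 mm): black, 24 mm across, in a grey collar 40 mm wide and 12 mm high. The top stands 24 mm above the machine's top when up and moves with the button. The round buttons are 66 mm apart, centre to centre, along the machine's own y.
- right_button_top (a point): The same for the right round button (own x = -58, y = -33 mm), of the same shape and size.
- left_button (a joint): Travel of the left round button in m: 0 = up, 0.008 = fully down. It springs back; it starts to move at about 0.9 N and is fully down at 3 N.
- right_button (a joint): Travel of the right round button in m; the same as the left.
- stop_key_top (a point): Centre of the top of the square stop key, half-way between the two round buttons: black, 15 x 15 mm, top 12 mm above the machine's top (lower than the round buttons, even when these are down). Not to be pressed.
- stop_key (a joint): Travel of the square key in m: 0 = up, 0.004 = fully down.
- jade_lump: Green stone lump 48 x 46 x 33 mm on the bench, loose; origin: centre of its underside. To be left alone.
- bangle: Pale stone ring 77 mm across, 10 mm high, lying loose on the bench; origin: centre of its underside. To be left alone.
- loupe: Small black eye loupe 38 x 38 x 30 mm, loose on the bench; origin: centre of its underside. To be left alone.
- ash_block: Wooden block 45 x 70 x 22 mm, loose on the bench; origin: centre of its underside. To be left alone.

How it is judged:
On the way, in this order (a step that is already met when the one before it is completed fails the run):
1. the hood is fully home over the disc (value of joint hood below 0.003 m), for 0.2 s.
2. both round buttons are down together for two seconds, the hood home (value of joint each of left_button, right_button above 0.0055 m and value of joint hood below 0.004 m), for 1.9 s.
At the end, for the whole second after the job is handed in: The hood stands within 4 mm of its home stop, both round buttons and the square key are up again (within 1 mm), the loose things are at rest (value of joint hood below 0.004 m and value of joint each of left_button, right_button, stop_key below 0.001 m and linear speed of each of jade_lump, bangle, loupe, ash_block below 0.02 m/s); the robot touches nothing.
It fails at once if a round button was pressed before the hood was home (button more than 4 mm down, hood more than 6 mm open) (value of joint any of left_button, right_button above 0.004 m and value of joint hood above 0.006 m).
It fails at once if one round button was pressed alone (more than 6 mm down while the other was less than 2 mm down) ((value of joint left_button above 0.006 m and value of joint right_button below 0.002 m) or (value of joint right_button above 0.006 m and value of joint left_button below 0.002 m)).
It fails at once if the square stop key was pressed (more than 2 mm) (value of joint stop_key above 0.002 m).
It fails at once if one of the other things was moved more than 20 mm or lifted (distance of any of jade_lump, bangle, loupe, ash_block from where it was at the start of the episode above 0.02 m).
It also fails if it takes over 48 s, if anything falls off the work surface, if the arm or the gripper's body presses on something with over 40 N, if the wrist force passes 120 N, or if a joint passes its speed limit or range.

ROBOT

A 6-joint arm with a two-finger parallel gripper is mounted at the origin on a cart in front of the work surface, level with it; the furniture and walls round the work are solid. World frame = base frame: x ahead of the robot, y to its left, z up, the work surface at z = 0. Lengths are in m, angles in rad, forces in N, time in s.
With the tool pointing down it reaches from about 0.35 to 0.875 m from the base axis. Payload 4.2 kg.
Tool frame: the origin (TCP) lies at the very end of the fingers, on their centre line; the grasp point (between the pads) lies 19 mm behind it; x points along the fingers, y is the direction in which the jaws open and shut, and the axes are right-handed (so a half turn about x gives the same grasp; the last joint's range is limited). The gripper opens to 87 mm and grips with 3 to 60 N. Pads are 19 mm wide; open, the fingers measure 117 mm over their backs; the gripper's body (75 mm by 190 mm) begins 51 mm behind the grasp point.
Start: joints at [-0.95, 0.385, 0.008, 0, -1.194, -0.259], TCP at [0.221, -0.585, 0.223] pointing down, gripper open.
Joint ranges: [-3.14, 3.14], [-1.21, 2.06], [-1.07, 1.41], [-3.16, 2.05], [-2.99, -0.16], [-3.1, 3.1]. Speed limits (rad/s): [2.79, 2.79, 3.14, 3.14, 3.14, 3.14].

INTERFACE

Orientations are given as a unit quaternion [x, y, z, w].
In Python, from plant import * gives the robot as it stands.
- The arm moves only by the tool move_arm, never from a script. Its argument "steps" is a list of rows, each a list of 5 numbers: the opening, from -1 (shut) to 1 (fully open), then the shift along the world's x, y, z in m, then the turn about the world's z in degrees. In form: [[fingers, dx, dy, dz, yaw], ...]. A call has 1 to 8 rows; each row is the pose to reach, as a shift and turn from the pose commanded when the call began; what a row does not reach only later rows make up. A row lasts 1/10 s, in which the tool goes at most 50 mm and 8.59 degrees, less where a joint would pass 70% of its speed; a pose out of reach is approached as far as the arm can. A call with a gripper value outside its range is refused whole. The fingers move at their own pace and stop on an object; "newtons" is the grip in N (left out, the last holds). Time passes only in rows, so rows that repeat a pose let the fingers close. It gives the time, the measured TCP pose, the force and the opening at its end, in the units of the state.
- state(): the state, without advancing time (a new reading comes with each control period).
- capture(name): name is "side" or "top" or "wrist"; returns the picture (384x512x3 uint8, blue, green, red); there is no depth.
- calibration(name): a dict with "vertical_fov" (degrees; the focal length in pixels is half the picture's height over the tangent of half this angle, whatever the lens; pixels are square), "cx", "cy" (the principal point, pixels), "eye" and "orientation" of the camera in the world. Camera axes: x right, y up, looking along -z (the intrinsics and any distortion apply to the point x, -y, -z); pixel columns grow to the right and rows downward; lengths in m; the calibration is good to about 2 mm. A picture is of the moment at which its call begins: read the wrist's pose just before it. calibration takes no time and is no camera call; for the wrist camera it gives the pose at the moment of the call.
- sign_off(): hands the job in, once; it reports no verdict.
The state is a dict: "clock": time; "joints": joint angles; "dq": joint speeds; "joint_torque": joint torques, N m; "eef_pos": TCP position; "eef_rot": TCP orientation; "force": force on the tool from outside, world axes, zero at the start; "torque": the same for the moment, N m; "width": finger opening in m.
Only numpy, scipy, OpenCV 4.12 (cv2) and the standard library are available. Lean on these libraries where they do the work, as an engineer would, in place of code of your own. Each camera call takes 0.05 s, during which the arm holds its last target.

## Working session

There is one attempt and no reset: what is moved stays moved. The work goes in short steps, Python scripts to look and compute and a tool call to move; the robot and the scene stay as the last step left them, time stands still between calls to the robot, and variables do not carry over. Pictures are saved under pics/ and viewed, and the job is handed in when it is done.

Besides the shell and the picture viewer there is one more tool, called after ">>>" as name(argument=value, ...), one argument or row to a line, values as JSON. move_arm: Moves the arm, as the interface text tells. Its arguments: {"type":"object","properties":{"steps":{"type":"array","items":{"type":"array","items":{"type":"number"}}},"newtons":{"type":"number"}},"required":["steps"]}

```bash
mkdir -p pics; ls
python3 - <<'E'
from plant import *
import cv2
s=state(); print({k:(s[k]) for k in ('clock','eef_pos','eef_rot','force','width')})
for n in ('top','side'):
    c=calibration(n); print(n,c)
    cv2.imwrite(f'pics/{n}0.png',capture(n))
E
```

```text
pics
{'clock': 0.0, 'eef_pos': array([ 0.22100912, -0.58396365,  0.2214383 ]), 'eef_rot': array([-0.12637815,  0.69576666,  0.12791448,  0.69539572]), 'force': array([-0.3852141 ,  0.31592226, -0.61511747]), 'width': 0.08679735750504465}
top {'vertical_fov': 42.19936439793925, 'cx': 250.2363780222573, 'cy': 190.79117152965978, 'eye': array([0.50785741, 0.1905846 , 1.36338585]), 'orientation': array([-0.00465617,  0.01800664,  0.71291829, -0.70100042])}
side {'vertical_fov': 51.8620218388046, 'cx': 253.77508957834135, 'cy': 195.1117124719491, 'eye': array([0.15835217, 0.97944279, 0.6926043 ]), 'orientation': array([-0.10689346,  0.45081757,  0.85830869, -0.22055273])}
```

View pics/top0.png

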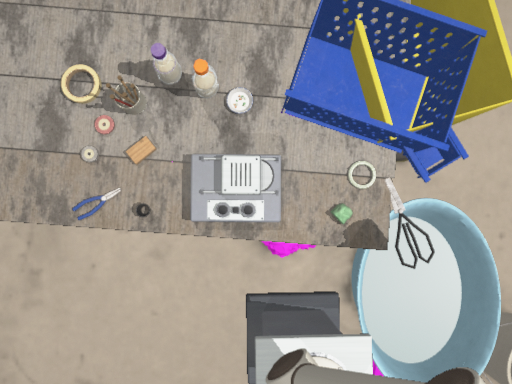

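View pics/side0.png

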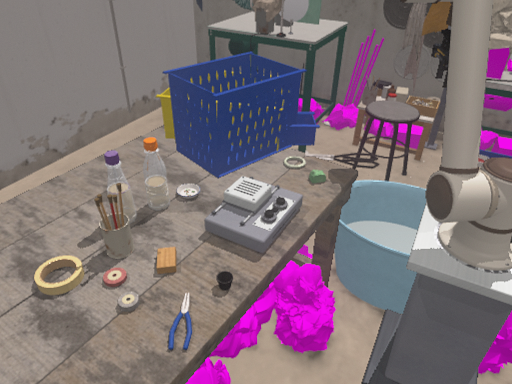

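The top view shows the machine at about columns 192-282, rows 153-222. Its hood (222-260) is left of home and the buttons are at about (222,210) and (249,210). Next I'll enlarge and measure.

```bash
cat > h.py <<'E'
import numpy as np, cv2
from scipy.spatial.transform import Rotation as R
def ray(c,u,v):
    f=192/np.tan(np.radians(c['vertical_fov']/2))
    d=np.array([(u-c['cx'])/f,-(v-c['cy'])/f,-1.0])
    return np.array(c['eye']),R.from_quat(c['orientation']).apply(d)
def plane(c,u,v,z):
    e,d=ray(c,u,v); return e+d*(z-e[2])/d[2]
def proj(c,p):
    f=192/np.tan(np.radians(c['vertical_fov']/2))
    q=R.from_quat(c['orientation']).inv().apply(np.array(p)-c['eye'])
    return np.array([c['cx']+f*q[0]/-q[2],c['cy']-f*q[1]/-q[2]])
E
python3 - <<'E'
from plant import *
from h import *
im=cv2.imread('pics/top0.png'); s=cv2.imread('pics/side0.png')
cv2.imwrite('pics/topz.png',cv2.resize(im[145:230,183:290],None,fx=7,fy=7,interpolation=cv2.INTER_CUBIC))
cv2.imwrite('pics/sidez.png',cv2.resize(s[170:255,200:310],None,fx=7,fy=7,interpolation=cv2.INTER_CUBIC))
c=calibration('top')
for u,v in ((192,153),(282,153),(192,222),(282,222)): print(plane(c,u,v,.05))
for u,v in ((222,210),(249,210)): print(plane(c,u,v,.074))
E
```

```text
[0.65219365 0.31757498 0.05      ]
[0.64858891 0.07949316 0.05      ]
[0.47018071 0.32001324 0.05      ]
[0.46597961 0.08300263 0.05      ]
[0.50049277 0.23978663 0.074     ]
[0.49928593 0.16993609 0.074     ]
```

View pics/topz.png

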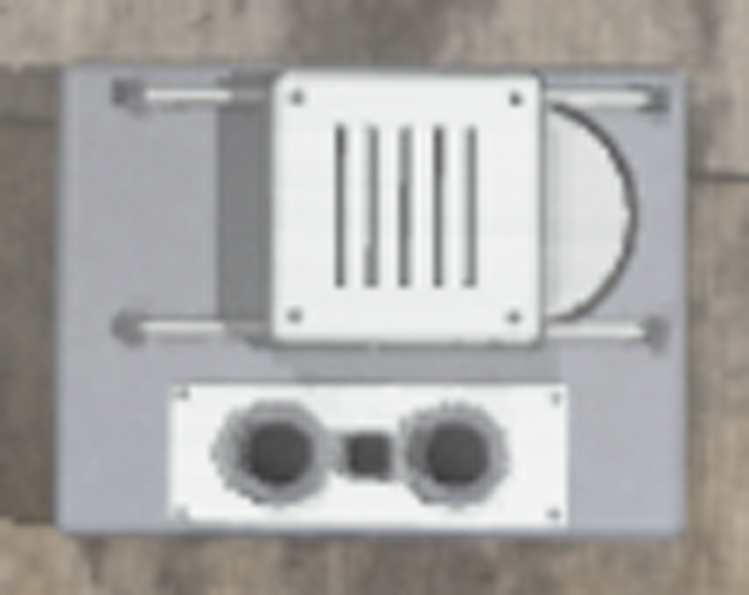

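View pics/sidez.png

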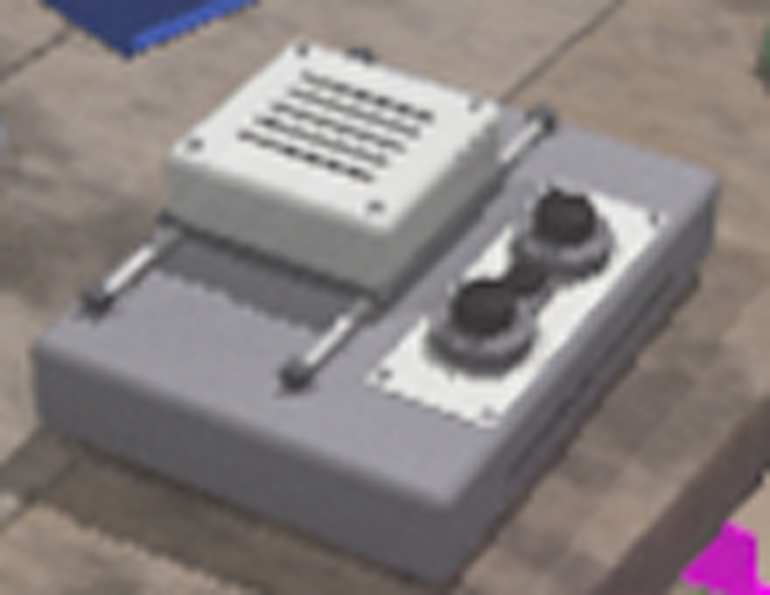

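Zoomed top view: the button caps are at zoom (280,453) and (458,453), the key is at (369,455), the hood top spans about 272-545 x 70-345, and the machine's top corners are visible. I'll measure these with masks in both views.

Run:
```python
from plant import *
from h import *
im=cv2.imread('pics/top0.png'); s=cv2.imread('pics/side0.png')
ct,cs=calibration('top'),calibration('side')
def dark(img,x0,y0,x1,y1,th,k=6):
    z=cv2.resize(img[y0:y1,x0:x1],None,fx=k,fy=k,interpolation=cv2.INTER_CUBIC)
    m=(z.max(2)<th).astype(np.uint8)
    n,l,st,ce=cv2.connectedComponentsWithStats(m)
    out=[]
    for i in range(1,n):
        if st[i,4]>150: out.append((st[i]/k,(ce[i]+.5)/k-.5+[x0,y0]))
    return out
T=dark(im,210,200,262,220,80); S=dark(s,260,195,290,222,70)
print('T',T);print('S',S)
for st,c in T: print('top', c, plane(ct,*c,.074),plane(ct,*c,.062))
# side
for st,c in S: print('side',c, plane(cs,*c,.074))
# hood top: white mask
z=cv2.resize(im[145:200,183:290],None,fx=6,fy=6,interpolation=cv2.INTER_CUBIC)
m=(z.min(2)>205).astype(np.uint8); m=cv2.morphologyEx(m,cv2.MORPH_OPEN,np.ones((25,25)))if 0 else m
m=cv2.morphologyEx(m,cv2.MORPH_CLOSE,np.ones((25,25),np.uint8)); m=cv2.morphologyEx(m,cv2.MORPH_OPEN,np.ones((71,71),np.uint8))
cn=max(cv2.findContours(m,0,1)[0],key=cv2.contourArea)
r=cv2.minAreaRect(cn); bx=(cv2.boxPoints(r)+.5)/6-.5+[183,145]
print('hood',r[2],[plane(ct,*p,.09).round(4) for p in bx])
hc=plane(ct,*bx.mean(0),.09);print('hood centre',hc)
for a,b in ((62,67),(687,72),(55,533),(685,535)):
    p=(np.array([a,b])+.5)/7-.5+[183,145]; print('corner',plane(ct,*p,.05))
```

```text
T [(array([  8.5       ,   6.5       ,   7.        ,   7.5       ,
       217.66666667]), array([221.33792751, 210.02667177])), (array([23.16666667,  8.16666667,  3.16666667,  4.16666667, 48.        ]), array([233.90740741, 209.92650463])), (array([ 34.16666667,   8.5       ,   6.5       ,   5.33333333,
       112.        ]), array([246.28100198, 211.29414683]))]
S [(array([ 16.66666667,   2.5       ,   8.        ,   7.33333333,
       225.33333333]), array([279.98385108, 201.06274655])), (array([  5.        ,  12.66666667,  12.83333333,  10.33333333,
       349.        ]), array([269.98487743, 212.65050939]))]
top [221.33792751 210.02667177] [0.50045339 0.24149874 0.074     ] [0.50038448 0.24197258 0.062     ]
top [233.90740741 209.92650463] [0.5001509  0.20899579 0.074     ] [0.50007917 0.20916714 0.062     ]
top [246.28100198 211.29414683] [0.49605961 0.17703326 0.074     ] [0.49594981 0.17690715 0.062     ]
side [279.98385108 201.06274655] [0.49814243 0.18148513 0.074     ]
side [269.98487743 212.65050939] [0.4987032  0.24081716 0.074     ]
hood 0.0 [array([0.5447, 0.2383, 0.09  ]), array([0.6396, 0.2368, 0.09  ]), array([0.6377, 0.1132, 0.09  ]), array([0.5426, 0.115 , 0.09  ])]
hood centre [0.59107409 0.17589101 0.09      ]
corner [0.64918857 0.31912194 0.05      ]
corner [0.64370442 0.08300012 0.05      ]
corner [0.47363035 0.32409251 0.05      ]
corner [0.46868792 0.08710422 0.05      ]
```

Run:
```python
from plant import *
from h import *
s=state(); M=R.from_quat(s['eef_rot']).as_matrix(); print(M.round(3)); print(np.degrees(np.arctan2(M[1,1],M[0,1])))
c=calibration('wrist'); print(c['vertical_fov'],R.from_quat(s['eef_rot']).inv().apply(c['eye']-s['eef_pos']))
print(R.from_quat(s['eef_rot']).inv().as_matrix()@R.from_quat(c['orientation']).as_matrix())
```

```text
[[-0.001 -0.354  0.935]
 [ 0.002  0.935  0.354]
 [-1.     0.002 -0.   ]]
110.7208639233958
59.591062171282346 [-1.62441652e-01 -8.99293955e-05 -7.37070455e-02]
[[-5.23991219e-04  2.65484253e-01 -9.64115054e-01]
 [ 9.99999456e-01 -7.30408815e-04 -7.44623756e-04]
 [-9.01884016e-04 -9.64114919e-01 -2.65483726e-01]]
```

>>> move_arm(
  steps=[
    [1,0.03,0.04,0.005,-4],
    [1,0.06,0.08,0.01,-8],
    [1,0.09,0.12,0.015,-12],
    [1,0.12,0.16,0.02,-16],
    [1,0.15,0.2,0.025,-20],
    [1,0.18,0.24,0.03,-22.2],
    [1,0.21,0.28,0.03,-22.2],
    [1,0.24,0.32,0.03,-22.2],
  ],
)

```text
clock: 0.9
eef_pos: [0.4611, -0.2637, 0.2526]
eef_rot: [0.009, 0.707, -0.009, 0.707]
force: [0.4, -0.4, 0.2]
width: 0.0869
```

>>> move_arm(
  steps=[
    [1,0.01,0.048,0,0],
    [1,0.02,0.096,0,0],
    [1,0.03,0.144,0,0],
    [1,0.04,0.192,0,0],
    [1,0.05,0.24,0,0],
    [1,0.06,0.288,0,0],
    [1,0.07,0.336,0,0],
    [1,0.08,0.384,0,0],
  ],
)

```text
clock: 1.7
eef_pos: [0.5401, 0.1203, 0.2523]
eef_rot: [0.009, 0.707, -0.009, 0.707]
force: [0.6, 0.8, 0.0]
width: 0.0872
```

>>> move_arm(
  steps=[
    [1,0.0,0.04,0,0],
    [1,0.0,0.08,0,0],
    [1,0.0,0.1,0,0],
    [1,0.0,0.1,0,0],
    [1,0.0,0.1,0,0],
  ],
)

```text
clock: 2.2
eef_pos: [0.54, 0.2179, 0.2521]
eef_rot: [0.009, 0.707, -0.009, 0.707]
force: [0.2, -0.6, 0.4]
width: 0.0871
```

Run:
```python
from plant import *
from h import *
import pickle
s=state(); c=calibration('wrist'); im=capture('wrist'); cv2.imwrite('pics/w1.png',im); pickle.dump((s,c),open('w1.pkl','wb'))
M=R.from_quat(s['eef_rot']).as_matrix(); print(s['clock'],s['eef_pos'],np.degrees(np.arctan2(M[1,1],M[0,1])),s['force'],s['width'])
```

```text
2.2 [0.54000257 0.21789491 0.25208996] 88.54446733483124 [ 0.21124008 -0.60126616  0.39785543] 0.08705355827151538
```

View pics/w1.png

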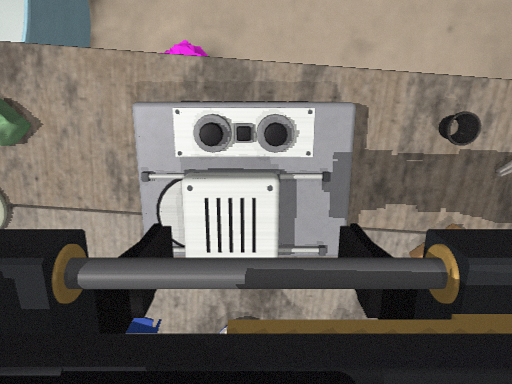

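The wrist view shows the right button at about (211,133), the left at (275,133), the key at (244,132), and the hood top with its left edge near column 279. I'll refine these and check the spacing and heights.

Run:
```python
from h import *
import pickle
s,c=pickle.load(open('w1.pkl','rb')); im=cv2.imread('pics/w1.png')
x0,y0,k=165,95,6
z=cv2.resize(im[y0:165,x0:325],None,fx=k,fy=k,interpolation=cv2.INTER_CUBIC)
m=(z.max(2)<65).astype(np.uint8); m=cv2.morphologyEx(m,cv2.MORPH_OPEN,np.ones((13,13),np.uint8))
n,l,st,ce=cv2.connectedComponentsWithStats(m)
P=[]
for i in range(1,n):
    p=(ce[i]+.5)/k-.5+[x0,y0]; print(st[i]/k,p,plane(c,*p,.074),plane(c,*p,.062))
    P.append(p)
cv2.imwrite('pics/wz.png',cv2.resize(im[95:265,125:365],None,fx=3.3,fy=3.3,interpolation=cv2.INTER_CUBIC))
for n_,u,v,h in (('mTL',134,102,.05),('mTR',355,102,.05),('plate L',313,132,.052),('plateR',173,132,.052),('hoodFL',279,178,.09),('hoodFR',183,178,.09)):
    print(n_,plane(c,u,v,h))
```

```text
[  36.           27.66666667   22.5          23.33333333 2315.16666667] [212.15011518 134.17817892] [0.49898038 0.17514897 0.074     ] [0.50011973 0.17359208 0.062     ]
[  99.5          27.66666667   23.           23.5        2474.33333333] [275.83849746 134.12104271] [0.50048815 0.23920707 0.074     ] [0.50168062 0.23990688 0.062     ]
[  71.83333333   31.33333333   14.16666667   14.66666667 1197.16666667] [243.43840781 133.12303355] [0.49869915 0.20665485 0.074     ] [0.4998286  0.20620788 0.062     ]
mTL [0.46580815 0.09190013 0.05      ]
mTR [0.47148337 0.32401338 0.05      ]
plate L [0.50139847 0.28022883 0.052     ]
plateR [0.49774276 0.13057679 0.052     ]
hoodFL [0.54211909 0.24105886 0.09      ]
hoodFR [0.53979498 0.14577701 0.09      ]
```

View pics/wz.png

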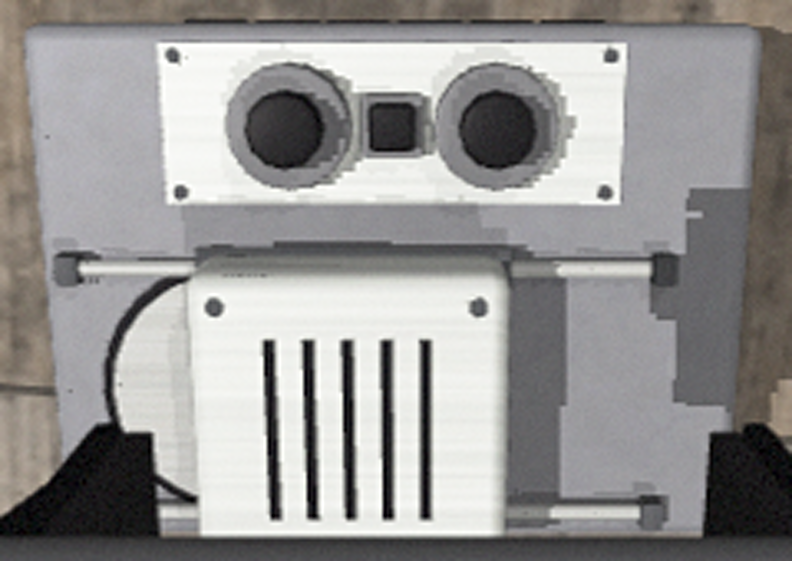

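>>> move_arm(
  steps=[
    [-1,0.025,0.034,0,0],
    [-1,0.05,0.067,0,0],
    [-1,0.051,0.067,-0.04,0],
    [-1,0.051,0.067,-0.08,0],
    [-1,0.051,0.067,-0.12,0],
    [-1,0.051,0.067,-0.15,0],
    [-1,0.051,0.067,-0.15,0],
    [-1,0.051,0.067,-0.15,0],
  ],
  newtons=20,
)

```text
clock: 3.05
eef_pos: [0.5922, 0.2842, 0.1034]
eef_rot: [0.009, 0.707, -0.01, 0.707]
force: [-0.1, -0.7, -0.4]
width: 0.031
```

Run:
```python
from plant import *
from h import *
s=state(); M=R.from_quat(s['eef_rot']).as_matrix(); print(s['clock'],s['eef_pos'],np.degrees(np.arctan2(M[1,1],M[0,1])),s['force'],s['width'])
im=capture('side'); cv2.imwrite('pics/s1.png',cv2.resize(im[100:270,170:340],None,fx=3.5,fy=3.5,interpolation=cv2.INTER_CUBIC))
```

```text
3.05 [0.59219684 0.2842169  0.10338802] 88.46940752571761 [-0.12422751 -0.67300892 -0.36510991] 0.030953694441308015
```

View pics/s1.png

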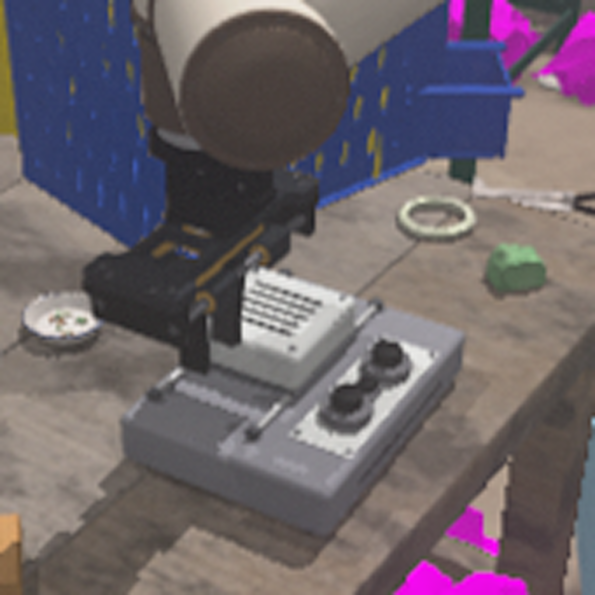

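The fingers are just left of the hood and still closing. I'll wait for that, then descend to push height.

>>> move_arm(
  steps=[
    [-1,0,0,0,0],
    [-1,0,0,0,0],
    [-1,0,0,0,0],
    [-1,0,0,0,0],
    [-1,0,0,-0.017,0],
    [-1,0,0,-0.034,0],
    [-1,0,0,-0.034,0],
  ],
)

```text
clock: 3.8
eef_pos: [0.5897, 0.2843, 0.0661]
eef_rot: [0.008, 0.709, -0.01, 0.705]
force: [0.3, -0.4, 0.2]
width: 0.0005
```

Run:
```python
from plant import *
from h import *
s=state(); print(s['clock'],s['eef_pos'],s['force'],s['width'])
im=capture('side'); cv2.imwrite('pics/s2.png',cv2.resize(im[100:270,170:340],None,fx=3.5,fy=3.5,interpolation=cv2.INTER_CUBIC))
```

```text
3.8 [0.58973966 0.28434509 0.06612424] [ 0.31191995 -0.44487003  0.24135899] 0.0004524232770746747
```

View pics/s2.png

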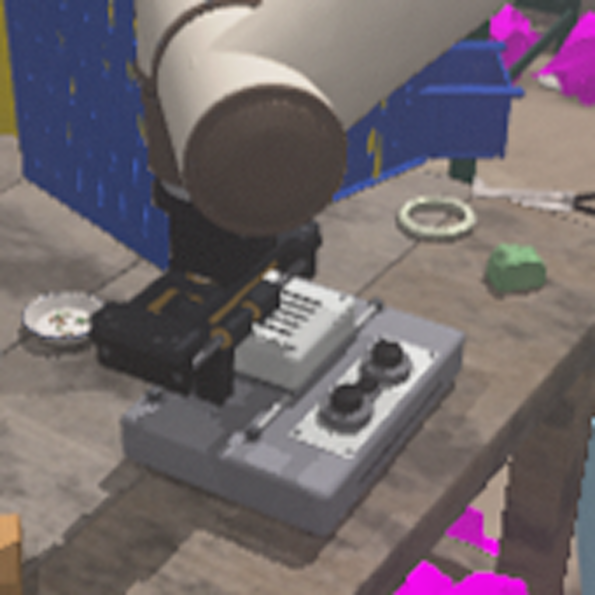

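The closed fingers are beside the hood face, clear of the guide bars. Now I'll push along machine -y.

>>> move_arm(
  steps=[
    [-1,0,-0.01,0,0],
    [-1,0,-0.018,0,0],
    [-1,0,-0.024,0,0],
    [-1,-0.001,-0.03,0,0],
    [-1,-0.001,-0.036,0,0],
    [-1,-0.001,-0.042,0,0],
  ],
)

```text
clock: 4.45
eef_pos: [0.5903, 0.2433, 0.069]
eef_rot: [0.009, 0.707, -0.009, 0.707]
force: [-1.2, 2.9, 0.6]
width: 0.001
```

>>> move_arm(
  steps=[
    [-1,0,-0.005,0,0],
    [-1,0,-0.01,0,0],
    [-1,0,-0.014,0,0],
    [-1,0,-0.018,0,0],
  ],
)

```text
clock: 4.85
eef_pos: [0.5904, 0.2252, 0.0687]
eef_rot: [0.009, 0.707, -0.009, 0.707]
force: [-0.6, 2.7, 1.9]
width: 0.0008
```

>>> move_arm(
  steps=[
    [-1,0,-0.003,0,0],
    [-1,0,-0.006,0,0],
    [-1,0,-0.008,0,0],
    [-1,0,-0.01,0,0],
  ],
)

```text
clock: 5.25
eef_pos: [0.5903, 0.2151, 0.0685]
eef_rot: [0.009, 0.707, -0.009, 0.707]
force: [-1.8, 2.3, 1.4]
width: 0.0007
```

>>> move_arm(
  steps=[
    [-1,0,-0.002,0,0],
    [-1,0,-0.004,0,0],
  ],
)

```text
clock: 5.45
eef_pos: [0.5903, 0.2112, 0.0685]
eef_rot: [0.009, 0.707, -0.009, 0.707]
force: [-1.5, 1.6, 1.5]
width: 0.0004
```

>>> move_arm(
  steps=[
    [-1,0,-0.002,0,0],
    [-1,0,-0.003,0,0],
  ],
)

```text
clock: 5.65
eef_pos: [0.5903, 0.2081, 0.0685]
eef_rot: [0.009, 0.707, -0.009, 0.707]
force: [-2.5, 4.2, 1.6]
width: 0.0006
```

>>> move_arm(
  steps=[
    [-1,0,-0.002,0,0],
    [-1,0,-0.003,0,0],
  ],
)

```text
clock: 5.85
eef_pos: [0.5904, 0.2079, 0.0686]
eef_rot: [0.011, 0.706, -0.008, 0.708]
force: [-5.3, 11.4, 0.2]
width: 0.0005
```

Run:
```python
from plant import *
from h import *
import pickle
s=state(); print(s['clock'],s['eef_pos'],s['force'],s['width'])
c=calibration('wrist'); im=capture('wrist');pickle.dump((s,c),open('w2.pkl','wb'))
cv2.imwrite('pics/w2.png',im)
```

```text
5.85 [0.59038239 0.20790308 0.06859485] [-5.28960577 11.43556746  0.24978834] 0.0004701564900914362
```

View pics/w2.png

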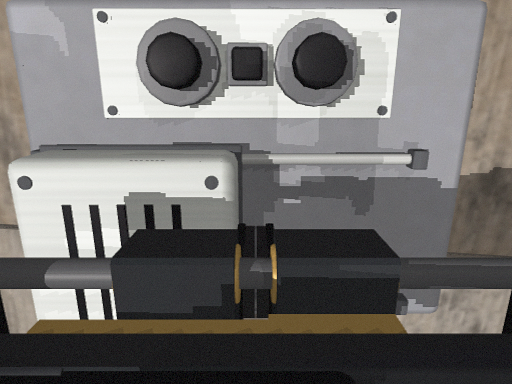

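The force rose to 11 N with no travel at TCP y 0.208, so the hood is at its stop. The view shows the hood left of the fingers and both buttons clearly at about (174,61) and (320,61). I'll hold briefly, back off, and measure the buttons from this view.

>>> move_arm(
  steps=[
    [-1,0,0,0,0],
    [-1,0,0,0,0],
    [-1,0,0,0,0],
    [-1,0,0.01,0,0],
    [-1,0,0.025,0,0],
    [-1,0,0.025,0.03,0],
    [-1,0,0.025,0.07,0],
  ],
)

```text
clock: 6.6
eef_pos: [0.589, 0.23, 0.1365]
eef_rot: [0.007, 0.709, -0.01, 0.705]
force: [0.8, -0.0, 0.8]
width: 0.0003
```

Run:
```python
from plant import *
from h import *
import pickle
def meas(im,c,x0,y0,x1,y1,th,o):
    k=4
    z=cv2.resize(im[y0:y1,x0:x1],None,fx=k,fy=k,interpolation=cv2.INTER_CUBIC)
    m=(z.max(2)<th).astype(np.uint8); m=cv2.morphologyEx(m,cv2.MORPH_OPEN,np.ones((o,o),np.uint8))
    cv2.imwrite('pics/m.png',m*255)
    for cn in cv2.findContours(m,0,1)[0]:
        if cv2.contourArea(cn)<2000: continue
        (a,b),r=cv2.minEnclosingCircle(cn); bb=np.array(cv2.boundingRect(cn))/k
        p=(np.array([a,b])+.5)/k-.5+[x0,y0]
        print('circ',p.round(1),(r/k).round(1),bb, plane(c,*p,.074).round(4),plane(c,*p,.062).round(4))
s,c=pickle.load(open('w2.pkl','rb')); meas(cv2.imread('pics/w2.png'),c,95,5,405,115,52,15)
s=state();print(s['clock'],s['eef_pos'],s['force'])
c=calibration('wrist'); im=capture('wrist'); cv2.imwrite('pics/w3.png',im); pickle.dump((s,c),open('w3.pkl','wb'))
```

```text
Traceback (most recent call last):
AttributeError: 'float' object has no attribute 'round'
```

View pics/m.png

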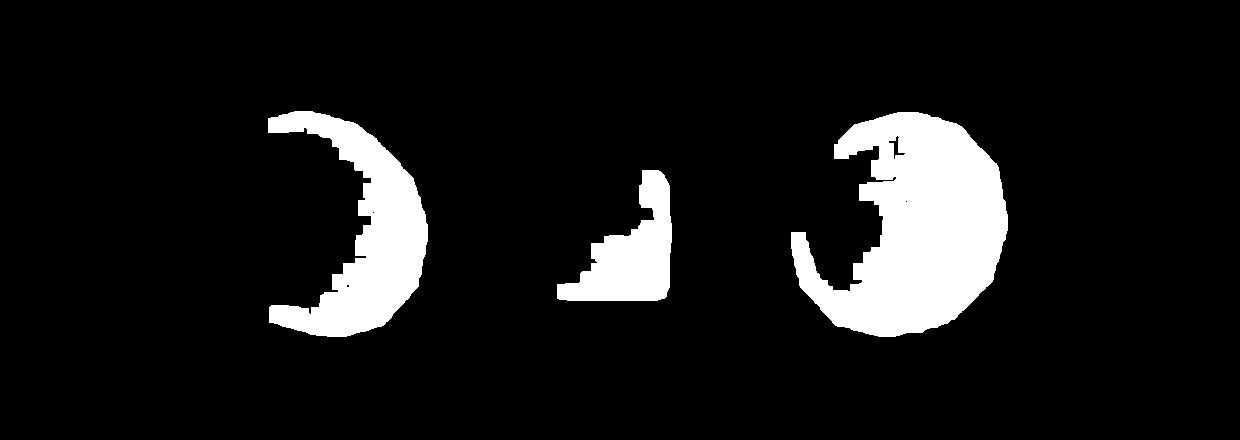

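Run:
```python
from plant import *
from h import *
import pickle
def meas(im,c,x0,y0,x1,y1,th,o):
    k=4
    z=cv2.resize(im[y0:y1,x0:x1],None,fx=k,fy=k,interpolation=cv2.INTER_CUBIC)
    m=(z.max(2)<th).astype(np.uint8); m=cv2.morphologyEx(m,cv2.MORPH_OPEN,np.ones((o,o),np.uint8))
    for cn in cv2.findContours(m,0,1)[0]:
        if cv2.contourArea(cn)<2000: continue
        (a,b),r=cv2.minEnclosingCircle(cn); bb=np.array(cv2.boundingRect(cn))/k
        p=(np.array([a,b])+.5)/k-.5+[x0,y0]
        print('circ',p.round(1),round(r/k,1),bb, plane(c,*p,.074).round(4),plane(c,*p,.062).round(4))
s,c=pickle.load(open('w2.pkl','rb'))
for th in (65,75): meas(cv2.imread('pics/w2.png'),c,95,5,405,115,th,25)
s=state();print(s['clock'],s['eef_pos'],s['force'])
c=calibration('wrist'); im=capture('wrist'); cv2.imwrite('pics/w3.png',im); pickle.dump((s,c),open('w3.pkl','wb'))
for th in (65,75): meas(im,c,95,5,405,165,th,25)
```

```text
circ [247.2  63. ] 21.2 [136.5   42.25  31.75  33.25] [0.5014 0.2062 0.074 ] [0.5002 0.2061 0.062 ]
circ [318.8  60.8] 29.7 [199.5  28.   52.5  56. ] [0.5012 0.2376 0.074 ] [0.5    0.2398 0.062 ]
circ [173.8  60.9] 30.4 [60.5  27.75 46.25 56.5 ] [0.4997 0.1741 0.074 ] [0.4984 0.1715 0.062 ]
circ [247.2  63.1] 21.5 [136.5  42.   32.   33.5] [0.5014 0.2062 0.074 ] [0.5002 0.2061 0.062 ]
circ [319.7  61.3] 29.8 [198.75  27.75  53.5   56.5 ] [0.5014 0.2381 0.074 ] [0.5003 0.2403 0.062 ]
circ [175.3  60.3] 31.0 [53.   27.75 54.25 57.25] [0.4995 0.1748 0.074 ] [0.4982 0.1722 0.062 ]
6.6 [0.58903771 0.23001211 0.13651194] [ 0.79958972 -0.03462081  0.78236577]
circ [217.6  77.6] 15.4 [111.5   61.25  23.    23.25] [0.5012 0.2076 0.074 ] [0.5004 0.2062 0.062 ]
circ [166.5  76. ] 20.7 [60.75 52.75 29.5  38.25] [0.4994 0.175  0.074 ] [0.4985 0.172  0.062 ]
circ [266.7  76.2] 19.5 [156.5   52.5   33.75  37.75] [0.5011 0.2389 0.074 ] [0.5003 0.2392 0.062 ]
circ [217.8  77.6] 15.6 [111.25  61.25  23.75  23.5 ] [0.5012 0.2076 0.074 ] [0.5004 0.2063 0.062 ]
circ [266.7  76.3] 19.7 [155.    52.5   35.5   37.75] [0.5012 0.2389 0.074 ] [0.5004 0.2392 0.062 ]
circ [164.8  77.6] 21.8 [56.5  52.5  34.   39.25] [0.5004 0.1738 0.074 ] [0.4995 0.1707 0.062 ]
```

View pics/w3.png

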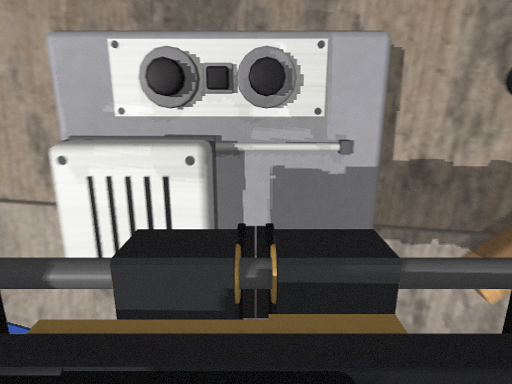

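Three independent views agree on the midpoint of about (0.500, 0.206), so the left button is at (0.501, 0.239) and the right at (0.4995, 0.173). I'll go above it with the opening set to 51 mm, which puts the fingertip centres 66 mm apart.

>>> move_arm(
  steps=[
    [0.172,-0.03,-0.008,0.0,0],
    [0.172,-0.06,-0.016,0.0,0],
    [0.172,-0.09,-0.0235,0.0,0],
    [0.172,-0.09,-0.0235,0.0,0],
    [0.172,-0.09,-0.0235,0.0,0],
    [0.172,-0.09,-0.0235,0.0,0],
    [0.172,-0.09,-0.0235,-0.025,0],
    [0.172,-0.09,-0.0235,-0.025,0],
  ],
)

```text
clock: 7.45
eef_pos: [0.4994, 0.206, 0.1108]
eef_rot: [0.008, 0.709, -0.011, 0.705]
force: [-1.2, -0.8, -0.1]
width: 0.0497
```

>>> move_arm(
  steps=[
    [0.172,0,0,0,0],
    [0.172,0,0,0,0],
    [0.172,0,0,0,0],
  ],
)

```text
clock: 7.75
eef_pos: [0.501, 0.2071, 0.1143]
eef_rot: [0.009, 0.707, -0.009, 0.708]
force: [0.3, 0.1, -0.0]
width: 0.0507
```

Run:
```python
from plant import *
from h import *
import pickle
s=state(); M=R.from_quat(s['eef_rot']).as_matrix(); print(s['clock'],s['eef_pos'],M.round(3),np.degrees(np.arctan2(M[1,1],M[0,1])),s['force'],s['width'])
for n in ('side','top'):
    im=capture(n); cv2.imwrite(f'pics/{n}4.png',im)
s4=cv2.imread('pics/side4.png')[140:260,190:330]; t4=cv2.imread('pics/top4.png')[140:240,180:300]
cv2.imwrite('pics/s4z.png',cv2.resize(s4,None,fx=5,fy=5,interpolation=cv2.INTER_CUBIC))
cv2.imwrite('pics/w4.png',capture('wrist'))
```

```text
7.75 [0.50103616 0.20714478 0.11432414] [[ 0.001  0.026  1.   ]
 [ 0.001  1.    -0.026]
 [-1.     0.001  0.001]] 88.52683524114822 [ 0.30376481  0.13114994 -0.04726751] 0.05071280163207398
```

View pics/s4z.png

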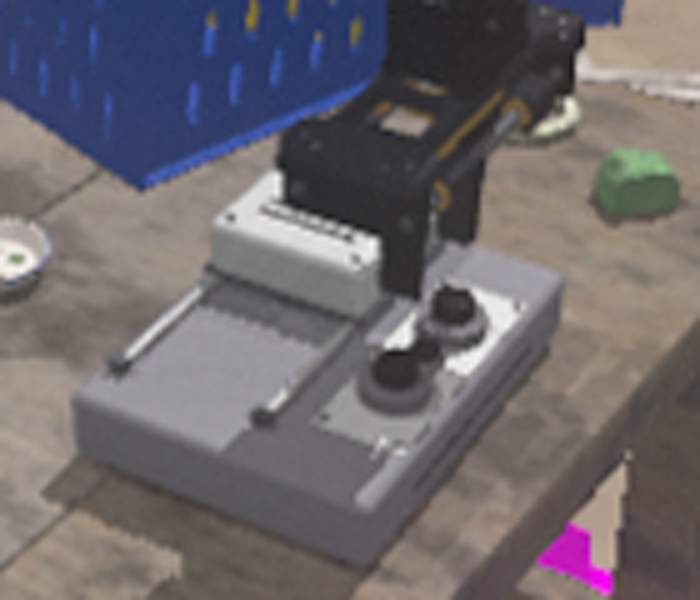

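View pics/w4.png

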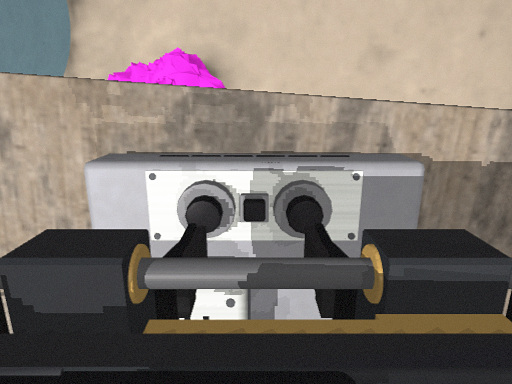

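Fingers line up with the two buttons (the wrist view shows them reaching the caps at (205,213) and (305,213)), the key is clear between them, and the hood is home. I'll descend to near contact, then press.

>>> move_arm(
  steps=[
    [0.172,-0.001,-0.001,-0.015,0],
    [0.172,-0.001,-0.001,-0.03,0],
    [0.172,-0.001,-0.001,-0.036,0],
    [0.172,-0.001,-0.001,-0.036,0],
    [0.172,-0.001,-0.001,-0.036,0],
  ],
)

```text
clock: 8.4
eef_pos: [0.4998, 0.2061, 0.0781]
eef_rot: [0.009, 0.707, -0.009, 0.707]
force: [1.2, 0.5, 0.2]
width: 0.0509
```

Run:
```python
from plant import *
from h import *
s=state();print(s['clock'],s['eef_pos'],s['force'],s['torque'],s['width'])
im=capture('side'); cv2.imwrite('pics/s5z.png',cv2.resize(im[140:260,190:330],None,fx=5,fy=5,interpolation=cv2.INTER_CUBIC))
cv2.imwrite('pics/w5.png',capture('wrist')[130:290,120:390].repeat(2,0).repeat(2,1))
```

```text
8.4 [0.49979386 0.20606505 0.07811662] [1.18146134 0.5096066  0.20750317] [-0.00323603 -0.11947326 -0.04902202] 0.05091105140436057
```

View pics/s5z.png

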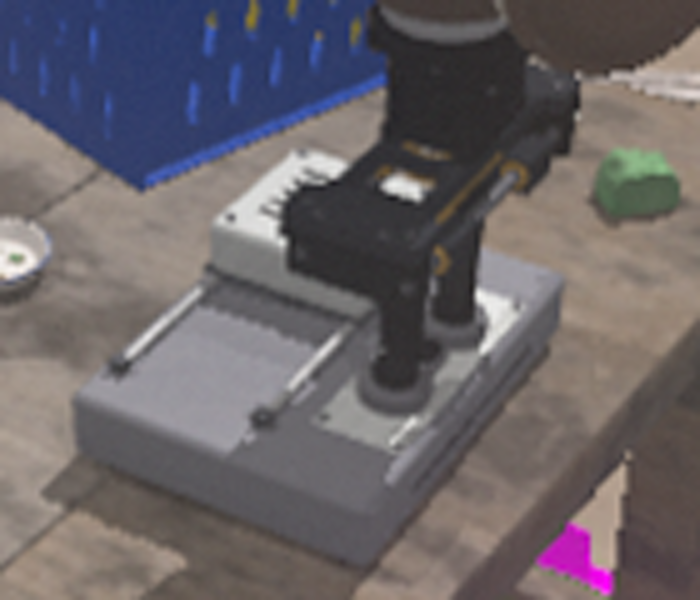

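View pics/w5.png

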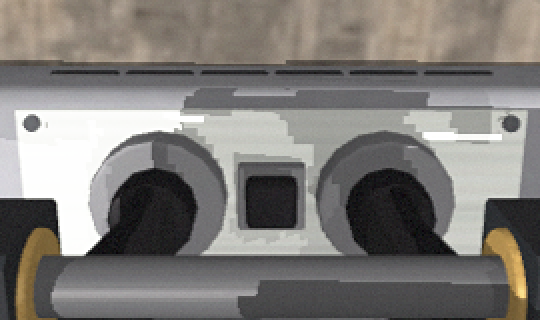

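Each fingertip is over its button, the key is free and the tip is about 4 mm above contact. Pressing.

>>> move_arm(
  steps=[
    [0.172,0,0,-0.003,0],
    [0.172,0,0,-0.006,0],
    [0.172,0,0,-0.009,0],
    [0.172,0,0,-0.012,0],
    [0.172,0,0,-0.013,0],
    [0.172,0,0,-0.013,0],
    [0.172,0,0,-0.013,0],
  ],
)

```text
clock: 9.2
eef_pos: [0.4999, 0.2062, 0.0663]
eef_rot: [0.009, 0.706, -0.009, 0.708]
force: [-4.4, 0.2, 11.6]
width: 0.0511
```

11.6 N with the tips at z 0.066 means both are bottomed (6 N needed). Holding, with a look meanwhile.

Run:
```python
from plant import *
from h import *
im=capture('side'); cv2.imwrite('pics/s6z.png',cv2.resize(im[140:260,190:330],None,fx=5,fy=5,interpolation=cv2.INTER_CUBIC))
s=state();print(s['clock'],s['eef_pos'],s['force'],s['torque'],s['width'])
```

```text
9.25 [0.49990814 0.20618901 0.06634223] [-3.47506068  0.38386556 12.33169491] [-0.03769569  1.00891199 -0.05634964] 0.050878442876192684
```

View pics/s6z.png

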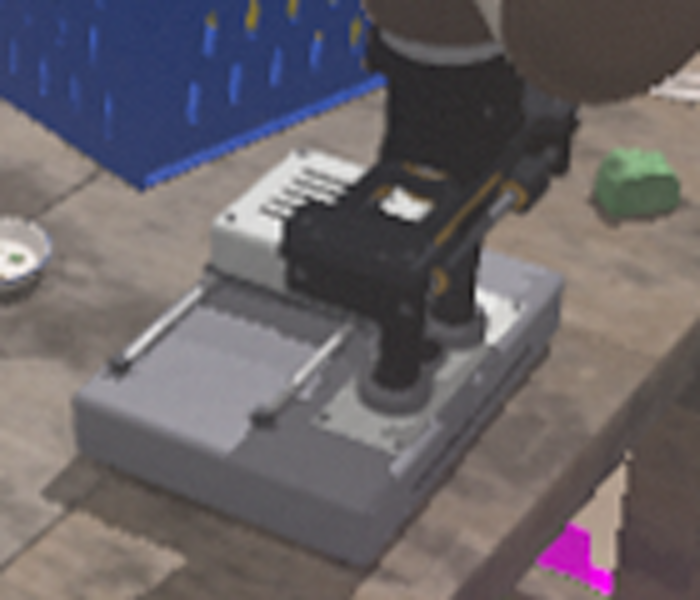

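>>> move_arm(
  steps=[
    [0.172,0,0,0,0],
    [0.172,0,0,0,0],
    [0.172,0,0,0,0],
    [0.172,0,0,0,0],
    [0.172,0,0,0,0],
    [0.172,0,0,0,0],
    [0.172,0,0,0,0],
    [0.172,0,0,0,0],
  ],
)

```text
clock: 10.05
eef_pos: [0.4999, 0.2062, 0.0664]
eef_rot: [0.009, 0.706, -0.009, 0.708]
force: [-3.4, -0.1, 12.4]
width: 0.051
```

>>> move_arm(
  steps=[
    [0.172,0,0,0,0],
    [0.172,0,0,0,0],
    [0.172,0,0,0,0],
    [0.172,0,0,0,0],
    [0.172,0,0,0,0],
    [0.172,0,0,0,0],
    [0.172,0,0,0,0],
    [0.172,0,0,0,0],
  ],
)

```text
clock: 10.85
eef_pos: [0.4999, 0.2062, 0.0664]
eef_rot: [0.009, 0.706, -0.009, 0.708]
force: [-3.0, -0.8, 12.0]
width: 0.0511
```

>>> move_arm(
  steps=[
    [0.172,0,0,0,0],
    [0.172,0,0,0,0],
    [0.172,0,0,0,0],
    [0.172,0,0,0,0],
    [0.172,0,0,0,0],
    [0.172,0,0,0,0],
    [0.172,0,0,0,0],
    [0.172,0,0,0,0],
  ],
)

```text
clock: 11.65
eef_pos: [0.4999, 0.2062, 0.0663]
eef_rot: [0.009, 0.706, -0.009, 0.708]
force: [-2.7, 0.0, 12.0]
width: 0.0506
```

The load is balanced (moment about x ≈ 0), and the buttons have been held down for over 2.4 s. Lifting off.

>>> move_arm(
  steps=[
    [0.172,0,0,0.006,0],
    [0.172,0,0,0.014,0],
    [0.172,0,0,0.03,0],
    [0.172,0,0,0.06,0],
    [0.172,0,0,0.1,0],
    [0.172,0,0,0.14,0],
    [0.172,0,0,0.14,0],
    [0.172,0,0,0.14,0],
  ],
)

```text
clock: 12.45
eef_pos: [0.4991, 0.2058, 0.205]
eef_rot: [0.01, 0.707, -0.009, 0.707]
force: [-0.4, 0.1, -0.0]
width: 0.0511
```

Run:
```python
from plant import *
from h import *
s=state();print(s['clock'],s['eef_pos'],s['force'],s['width'])
im=capture('side'); cv2.imwrite('pics/s7z.png',cv2.resize(im[130:300,180:340],None,fx=3.5,fy=3.5,interpolation=cv2.INTER_CUBIC))
cv2.imwrite('pics/w7.png',capture('wrist'))
```

```text
12.45 [0.4990682  0.20580919 0.20504271] [-0.37048225  0.11448151 -0.00946264] 0.05113215149446912
```

View pics/s7z.png

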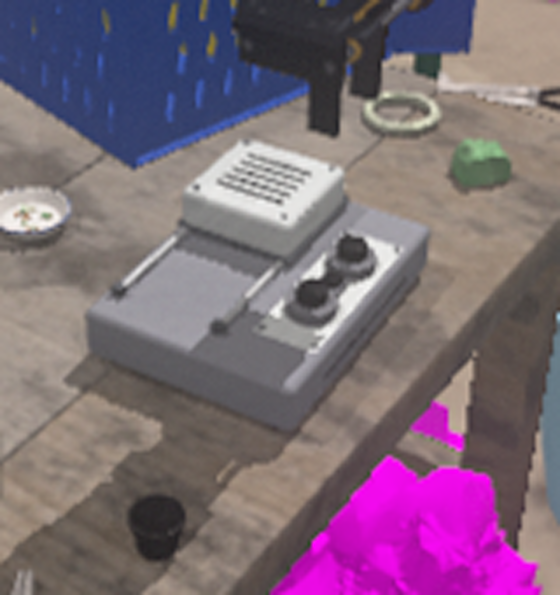

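View pics/w7.png

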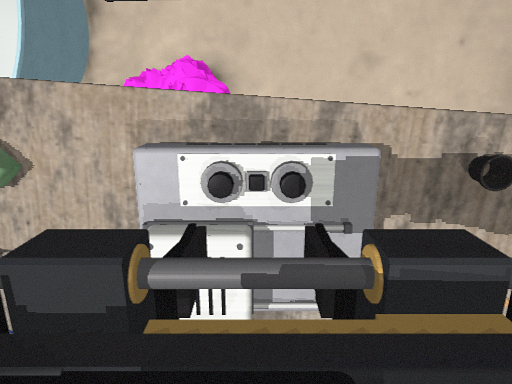

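The hood's final centre (own y ≈ -62 mm) matches the disc centre (≈ -60 mm from the first top view). Both buttons are up again, the loose things look undisturbed, and the gripper is clear. I'll hand in.

```bash
python3 -c "
from plant import *
print(sign_off())"
```

```text
the job is handed in; nothing more can be done
None
```

The hood is home, and both round buttons were pressed together, held, and let up again. I handed the job in at about 12.6 s on the robot's clock, and no verdict was reported.

- **Hood:** I pushed it right with closed fingers for about 47 mm. It stopped moving as the force rose to 11 N, and its centre then matched the disc's to about 2 mm.
- **Buttons:** I set the fingertip centres 66 mm apart and pressed both buttons down to z = 0.066 m. The force was about 12 N in total and balanced between the two. I held them down for over 2.4 s, then lifted clear.
- **Last checks:** The side and wrist pictures show the hood home and both buttons up. The force on the tool was near zero, with the gripper well above the machine. The jade lump, bangle and loupe look undisturbed; the ash block was out of view in those last pictures, but the arm never came near it.
- **Less certain:** The square key was never measured directly, but the fingers stayed well clear of it. The first estimates of the button spacing read 63 to 70 mm because of shadows. The midpoint from three wrist-camera views agreed to about 1 mm, so I used that with the given 66 mm.

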